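Issue the long spacer from the rotary magazine

ROBOT

A 6-joint arm with a two-finger parallel gripper is mounted at the origin on the work surface. World frame = base frame: x ahead of the robot, y to its left, z up, the work surface at z = 0. Lengths are in mm, angles in rad, forces in N, time in s.
With the tool pointing down it reaches from about 300 to 775 mm from the base axis. Payload 14.6 kg.
Tool frame: the origin (TCP) lies on the centre line of the jaws, within the pads' length; the fingertips stand 19 mm ahead of it and the grasp point (between the pads) is the TCP (bot.tip_reach is the distance from the TCP to the fingertips, in mm); y points along the fingers, x is the direction in which the jaws open and shut, and the axes are right-handed (so a half turn about y gives the same grasp; the last joint's range is limited). The gripper opens to 85 mm and grips with 20 to 120 N. Pads are 22 mm wide; open, the fingers measure 114 mm over their backs; the gripper's body (76 mm by 85 mm) begins 54 mm behind the grasp point. The pads swing forward as they close: fully open they stand 13 mm farther back than shut.
Start: joints at [1.122, 0.3, 1.521, -0, 1.321, -0.067], TCP at [204.922, 510.389, 250.281] pointing down, gripper open.
Joint ranges: [-3.03, 3.03], [-0.79, 2.21], [0.23, 2.52], [-1.04, 4.18], [0, 3.07], [-2.55, 2.55]. Speed limits (rad/s): [2.22, 2.22, 2.57, 3.14, 3.14, 3.14].

INTERFACE

Orientations are given as a unit quaternion [w, x, y, z].
In Python, from rig import bot gives the robot as it stands. Calls block until the motion is done:
- bot.move_to(position, orientation): joint-space move of the TCP to a pose.
- bot.servo_line(position, attitude=None, speed=150, until_force=None): straight line of the TCP; attitude=None keeps the orientation; speed is the mean speed in mm/s. With until_force (N) it stops when the force on the tool has changed by that much, and returns True; else False.
- bot.move_joints(angles): joint-space move.
- bot.move_gripper(opening, grip_force=None): finger opening in mm; grip_force is the grip in N (None keeps the last); returns when the fingers have stopped.
- bot.dwell(seconds).
- bot.ik(position, orientation): joint angles nearest the present ones, or None.
- bot.read_state(): the state.
- bot.read_camera(name): name is "scene" or "top"; returns a dict with "image" (400x640x3 uint8, blue, green, red), "depth" (400x640 float32, mm along the optical axis (not along the pixel's ray), 0 where there is no reading), "fovy" (degrees; the focal length in pixels is half the picture's height over the tangent of half this angle, whatever the lens; pixels are square), "cx", "cy" (the principal point, pixels), "k1" (the pictures are not rectified: a ray, as slopes to the right and down, at radius r is drawn at 1 + k1 r^2 times it, then the intrinsics apply), "eye" and "attitude" of the camera in the world. Camera axes: x right, y down, z forward; pixel columns grow to the right and rows downward; lengths in mm; the calibration is good to about 2 mm. A picture is of the moment at which its call begins.
A pose or a line that the arm cannot do raises bot.MotionError and nothing moves.
- bot.finish_job(): hands the job in, once; it reports no verdict.
The state is a dict: "clock": time; "joint_positions": joint angles; "qvel": joint speeds; "effort": joint torques, N m; "ee_pos": TCP position; "tool_rot": TCP orientation; "ft_force": force on the tool from outside, world axes, zero at the start; "moment": the same for the moment, N m; "grip_width": finger opening in mm.
Only numpy, scipy, OpenCV 4.12 (cv2) and the standard library are available. Lean on these libraries where they do the work, as an engineer would, in place of code of your own. Each camera call takes 0.05 s, during which the arm holds its last target. There are 200 camera calls.

TASK

Issue the one long hexagonal spacer for the satellite stack: push the magazine wheel round by its finger posts until the long spacer's pocket clicks into place over the tip gate, then press the gate lever down until the spacer tips out into the black kit tray, and let the lever spring back up. It is a cleaned flight part, so the robot must not touch it; leave the short spacers in their pockets and do not disturb the tray or the other things on the bench.

Things in the scene. Friction and masses are not known exactly. Their poses are not given: they have to be found in the camera images.
- carousel: Base of the rotary magazine, fixed to the bench: dark steel deck 300 x 300 x 8 mm on four legs, deck top 140 mm above the bench. Origin: on the wheel's vertical axis at bench height; z up, +x points radially to the tip-out station (drop slot, gate, kit tray).
- drop_slot (a point): Centre of the drop slot, on the deck's top face, 85 mm from the wheel's axis along carousel +x. The slot is 37 mm wide (carousel y) and runs from 40 mm off the axis to the deck's edge at 150 mm. The tip gate, a 35 mm wide steel flap, fills it flush with the deck while shut.
- index_ball (a point): Sprung ball plunger at the wheel's rim (radius 149 mm, 225 degrees from carousel +x, seen from above counter-clockwise). It clicks between two dowel pins in the rim whenever a pocket's centre line lies on carousel +x (every 60 degrees): turning either way there is a bump, the seat 9 mm on (at the rim), then an equal bump 9 mm past it. Within 6 mm of the seat it pulls the wheel home.
- wheel: White wheel, 278 mm diameter, 20 mm thick, on the deck; turns endlessly either way. Origin: on its axis, at deck top height; z up. Six radial pockets 30 mm wide, open above and below, radius 45 to 128 mm, centred 0, 60, 120.. degrees from the wheel's x axis. Top face 161.5 mm above the bench. It stays where it is left; turning takes 1 to 3 N at a finger post, the bump at each click 6 to 12 N.
- post0 (a point): Top centre of one of six steel finger posts on the wheel, the one 30 degrees (counter-clockwise from above) from the wheel's x axis; the others follow every 60 degrees, midway between the pockets. Upright pins 16 mm in diameter, 118 mm from the axis, 46 mm tall; tops 207 mm above the bench.
- long_spacer: The long spacer: plain aluminium hexagonal bar 70 mm long, 24 mm across flats, about 85 g, lying radially in a wheel pocket with 3 mm play each side and 6 mm at each end; the pocket wall drags it along over the deck. It stands 3 mm proud of the wheel's top face. Origin at its centre, x along the bar.
- short_spacer_a: A short spacer, same bar but 45 mm long, in another wheel pocket; stays in the wheel. Origin at its centre, x along the bar.
- short_spacer_b: A second short spacer, 45 mm long, in another wheel pocket; stays in the wheel. Origin at its centre, x along the bar.
- gate (a joint): Angle of the tip gate: 0 = shut, flush with the deck; grows as its outer end swings down; 0.95 rad = open against its stop. A spring shuts it. The hinge axis runs along carousel y under the deck, at carousel x = 42 mm, 129 mm above the bench.
- gate_lever (a point): Centre of the gate lever's black handle, a level cylinder 20 mm in diameter, 50 mm long along carousel y, beside the deck at carousel x 109, y 191 mm, 163 mm above the bench when shut; lever arm 75 mm. Pressed down 68 mm (to 95 mm above the bench, bulging 8 mm along carousel +x midway) it opens the gate fully; takes 8 N at first, 11 N at the end. Clear above.
- kit_tray: Loose black open kit tray 220 x 120 x 35 mm, walls 4 mm, on the bench under the gate, already in place: a tipped spacer slides down the gate and a short fixed ramp into it. Origin: centre of its underside; long side along x, which points away from the magazine.
- module: Bystander: satellite electronics module, aluminium box 100 x 100 x 58 mm with a circuit board on top. Origin: centre of its underside.
- screwdriver: Bystander: black-handled screwdriver 180 mm long lying on the bench. Origin: under its middle.
- breadboard: Bystander: white solderless breadboard 165 x 55 x 9 mm with a few jumper wires. Origin: centre of its underside.
Things that resemble listed ones, but are neither listed nor needed, are in the scene too. What is shaped like the short_spacer_a but blue is not meant. What is shaped like the long_spacer but pink is not meant.

How it is judged:
By the outcome, as a careful person would: the job done as asked, in the order asked, and still so for the second after the job is handed in, with the robot touching nothing.
It also fails if it takes over 48 s, if anything falls off the work surface, if the arm or the gripper's body presses on something with over 40 N, if the wrist force passes 120 N, or if a joint passes its speed limit or range.

## Working session

There is one attempt and no reset: what is moved stays moved. The work goes in short steps, each a Python script; the robot and the scene stay as the last script left them, time stands still between calls to the robot, and variables do not carry over. Pictures are saved under pics/ and viewed, about 8 in all and at most 12, crops included, and the job is handed in when it is done.

```bash
mkdir -p pics; cat > h.py <<'E'
import numpy as np, cv2
from rig import bot
from scipy.spatial.transform import Rotation as R
def cam(name):
    c=bot.read_camera(name); h=c["image"].shape[0]
    f=h/2/np.tan(np.radians(c["fovy"])/2); c["f"]=f
    c["K"]=np.array([[f,0,c["cx"]],[0,f,c["cy"]],[0,0,1]]); c["D"]=np.array([c["k1"],0,0,0,0.])
    q=c["attitude"]; c["R"]=R.from_quat([q[1],q[2],q[3],q[0]]).as_matrix(); c["eye"]=np.array(c["eye"]); return c
def onplane(c,uv,z):
    p=cv2.undistortPoints(np.float64(uv).reshape(-1,1,2),c["K"],c["D"]).reshape(-1,2)
    d=np.c_[p,np.ones(len(p))]@c["R"].T
    return c["eye"]+d*((z-c["eye"][2])/d[:,2])[:,None]
def proj(c,P):
    P=(np.float64(P).reshape(-1,3)-c["eye"])@c["R"]
    return cv2.projectPoints(P.reshape(-1,1,3),np.zeros(3),np.zeros(3),c["K"],c["D"])[0].reshape(-1,2)
E
python3 - <<'E'
from h import *
for n in("scene","top"):
    c=cam(n); cv2.imwrite(f"pics/{n}0.png",c["image"]); print(n,c["eye"],c["attitude"],c["fovy"],c["k1"])
s=bot.read_state(); print(s["clock"],s["ee_pos"],s["tool_rot"])
E
```

```text
scene [ 972.84326901 -492.2711085  1107.96559982] [-0.27654193  0.89457341  0.33286139 -0.11165245] 56.40059831208163 0.010626767898222618
top [ 295.57515355    7.31010873 1296.11127561] [ 0.07106193 -0.66084451  0.7426674  -0.08173051] 52.07237501614921 -0.07852048993002778
0.1 [204.85120031 510.22668936 249.77207677] [-0.58561578  0.58597471  0.3957215  -0.3963487 ]
```

View pics/top0.png

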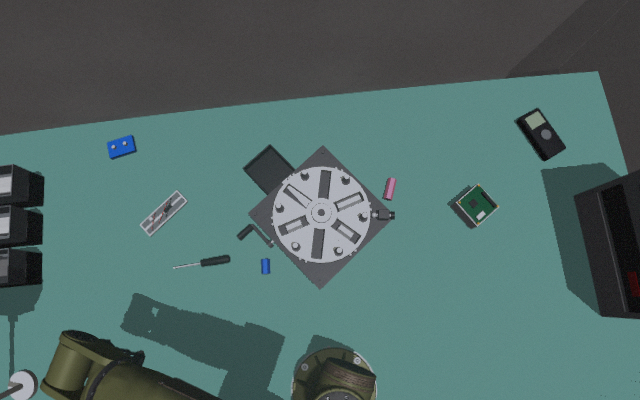

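View pics/scene0.png

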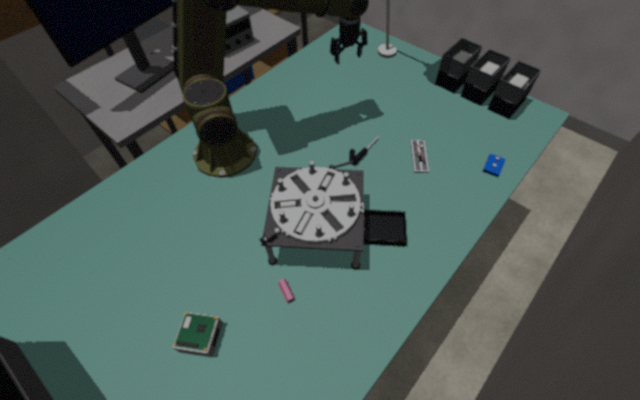

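The top view shows the wheel centred near (321,212), the tray at (270,170), the lever handle at (245,232) and the index ball at (385,215). I'll measure these and enlarge the wheel.

```bash
python3 - <<'E'
from h import *
c=cam("top"); im=c["image"]
g=im.min(2); m=((g>95)*255).astype(np.uint8)
m[:, :235]=0; m[:,410:]=0; m[:130]=0; m[300:]=0
m=cv2.morphologyEx(m,cv2.MORPH_OPEN,np.ones((3,3)))
ct=max(cv2.findContours(m,cv2.RETR_EXTERNAL,cv2.CHAIN_APPROX_NONE)[0],key=cv2.contourArea)
hull=cv2.convexHull(ct).reshape(-1,2)
P=onplane(c,hull,161.5)[:,:2]
(x,y),r=cv2.minEnclosingCircle(P.astype(np.float32)); 
A=np.c_[2*P,np.ones(len(P))]; s=np.linalg.lstsq(A,(P**2).sum(1),rcond=None)[0]
print("enc",x,y,r,"fit",s[:2],np.sqrt(s[2]+s[:2]@s[:2]))
# deck corners by eye
dc=onplane(c,[[322,146],[249,213],[321,288],[394,216]],140)[:,:2]; print(dc,dc.mean(0))
for a,b in((0,1),(1,2),(2,3),(3,0)): d=dc[b]-dc[a]; print(np.hypot(*d),np.degrees(np.arctan2(d[1],d[0])))
print("lever",onplane(c,[[245,232]],163))
big=cv2.resize(im[135:300,235:410],None,fx=4.4,fy=3.6*4.4/3.6,interpolation=cv2.INTER_CUBIC)
big=cv2.convertScaleAbs(big[:,:],alpha=1.3); big=cv2.resize(big,(636,600)); cv2.imwrite("pics/crop1.png",big)
E
```

```text
enc 506.6817932128906 -19.579050064086914 144.8884735107422 fit [507.42923781 -21.40794729] 140.43506221232747
[[ 713.03405007  -48.88587725]
 [ 535.46342399  183.63304688]
 [ 301.44291676    2.48117767]
 [ 478.34018137 -229.73750474]] [507.07014305 -23.12728936]
292.56858567738215 127.36833798807888
295.9418819899708 -142.25706738190306
291.92149404826824 -52.7009313139843
296.2912809575742 37.61731541047298
lever [[478.11175172 195.62502719 163.        ]]
```

View pics/crop1.png

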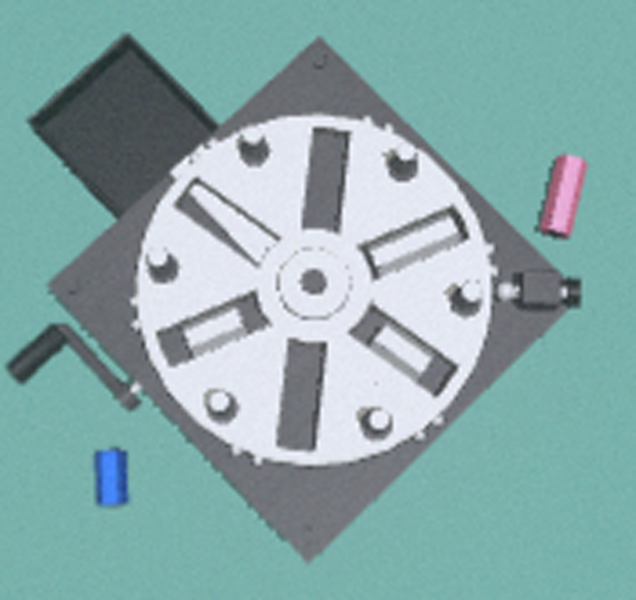

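Crop: bright bars sit in pockets at (415,240) (fills most of the pocket, so likely the long one), and at (200,330) and (400,355) (both about half length). The pocket at (225,220) shows a wedge, probably the gate seen through it, and the other two are empty. The pink and blue bars lie on the bench and aren't meant. Depth and a scene crop should confirm this.

```bash
python3 - <<'E'
from h import *
c=cam("top"); C=np.array([507.3,-22]); yaw=37.5
pp=np.array([(255,148),(402,156),(465,288),(377,415),(220,399),(161,259)])/3.634+[235,135]
P=onplane(c,pp,207)[:,:2]; s=np.linalg.lstsq(np.c_[2*P,np.ones(6)],(P**2).sum(1),rcond=None)[0]; print("posts centre",s[:2],np.sqrt(s[2]+s[:2]@s[:2]))
a=np.degrees(np.arctan2(*(P-C).T[::-1])); print("post ang-yaw",(a-yaw)%360)
d=c["depth"]; 
uv=np.indices((400,640))[::-1].reshape(2,-1).T.astype(float)
p=cv2.undistortPoints(uv.reshape(-1,1,2),c["K"],c["D"]).reshape(-1,2)
W=(np.c_[p,np.ones(len(p))]*d.reshape(-1,1))@c["R"].T+c["eye"]
rel=W[:,:2]-C; rr=np.hypot(*rel.T); an=np.degrees(np.arctan2(rel[:,1],rel[:,0]))-yaw
wh=np.median(((a-yaw)-30)%60); print("wheel offset",wh)
for k in range(6):
    th=np.radians(wh+60*k+yaw); u=rel@[np.cos(th),np.sin(th)]; v=rel@[-np.sin(th),np.cos(th)]
    print(round(wh+60*k,1),[int(np.median(W[(abs(v)<5)&(abs(u-r)<5),2])) for r in range(45,130,8)])
c2=cam("scene"); q=c2["image"][150:275,250:420]; cv2.imwrite("pics/crop2.png",cv2.convertScaleAbs(cv2.resize(q,(782,575),interpolation=cv2.INTER_CUBIC),alpha=1.3))
for r,k in((85,'slot'),): print(proj(c2,[[C[0]+85*np.cos(np.radians(yaw)),C[1]+85*np.sin(np.radians(yaw)),140]]))
E
```

```text
posts centre [503.13582359 -21.85024128] 113.22532981023213
post ang-yaw [340.48952634 278.97829742 219.83092196 159.48421773  99.96525056
  40.74275978]
wheel offset 9.89808625730501
9.9 [160, 140, 140, 139, 140, 140, 140, 141, 141, 140, 141]
69.9 [143, 140, 141, 163, 164, 165, 164, 165, 145, 138, 140]
129.9 [151, 141, 139, 139, 140, 140, 139, 140, 139, 140, 141]
189.9 [143, 139, 160, 163, 165, 164, 164, 163, 144, 139, 143]
249.9 [161, 164, 164, 164, 164, 164, 165, 165, 164, 162, 150]
309.9 [159, 141, 140, 139, 139, 139, 139, 140, 140, 139, 143]
[[341.93444994 205.52001888]]
```

View pics/crop2.png

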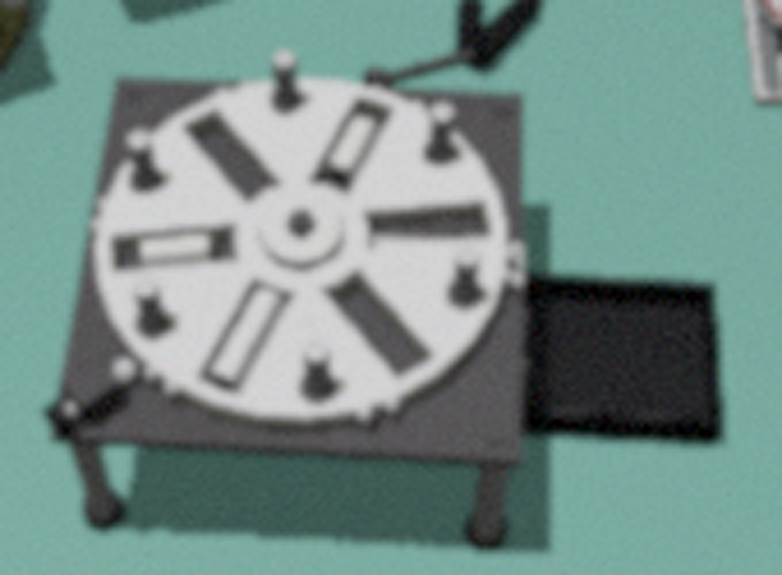

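The scene crop confirms it. The long spacer is the full-length bar at crop (245,335), about 250° from carousel +x. The two short ones are at (175,245) and (355,140), about 190° and 70°. The wedge pocket is empty: depth reads deck height there. A counter-clockwise turn of about 110° takes the long one to the gate. Next I'll check reachability.

```bash
cat >> h.py <<'E'
C=np.array([507.3,-22.0]); YAW=37.5
rot=lambda a:np.array([[np.cos(np.radians(a)),-np.sin(np.radians(a))],[np.sin(np.radians(a)),np.cos(np.radians(a))]])
def quat(ang):  # tool down (y=-Z), tool z horizontal at world angle ang
    z=np.array([np.cos(np.radians(ang)),np.sin(np.radians(ang)),0]); y=np.array([0,0,-1.])
    q=R.from_matrix(np.c_[np.cross(y,z),y,z]).as_quat(); return [q[3],q[0],q[1],q[2]]
def push(post,off,zt,s):  # finger behind a post at carousel angle 'post'
    xy=C+rot(post+YAW)@[118,-off]; return [*xy,zt],quat(post+YAW+90*s)
E
python3 - <<'E'
from h import *
print(bot.tip_reach)
for p0 in(40,100,160,220,280,340):
  for s in(1,-1):
    js=[bot.ik(*push(p0+a,19,200,s)) for a in range(-5,121,12)]
    print(p0,s,[None if j is None else round(float(j[5]),2) for j in js])
L=C+rot(YAW)@[113,197]
for k in range(4): 
    for z in (115,200): print(k,z,bot.ik([*L,z],quat(YAW+90*k)))
E
```

```text
19.0
40 1 [-1.18, -1.37, -1.57, -1.77, -1.99, -2.22, -2.46, None, None, None, None]
40 -1 [1.96, 1.77, 1.57, 1.37, 1.15, 0.92, 0.68, 0.42, 0.16, -0.11, -0.39]
100 1 [-2.22, -2.46, None, None, None, None, 2.49, 2.23, 1.98, 1.74, 1.52]
100 -1 [0.92, 0.68, 0.42, 0.16, -0.11, -0.39, -0.66, -0.92, -1.16, -1.4, -1.62]
160 1 [None, 2.49, 2.23, 1.98, 1.74, 1.52, 1.31, 1.11, 0.92, 0.74, 0.56]
160 -1 [-0.39, -0.66, -0.92, -1.16, -1.4, -1.62, -1.83, -2.03, -2.22, -2.41, None]
220 1 [1.52, 1.31, 1.11, 0.92, 0.74, 0.56, 0.38, 0.21, 0.04, -0.13, -0.3]
220 -1 [-1.62, -1.83, -2.03, -2.22, -2.41, None, None, None, None, None, None]
280 1 [0.56, 0.38, 0.21, 0.04, -0.13, -0.3, -0.47, -0.64, -0.82, -1.0, -1.18]
280 -1 [None, None, None, None, None, None, None, 2.5, 2.32, 2.15, 1.96]
340 1 [-0.3, -0.47, -0.64, -0.82, -1.0, -1.18, -1.37, -1.57, -1.77, -1.99, -2.22]
340 -1 [None, None, 2.5, 2.32, 2.15, 1.96, 1.77, 1.57, 1.37, 1.15, 0.92]
0 115 [ 3.31831163e-01  3.87589589e-01  1.74537815e+00 -4.44089210e-16
  1.00862491e+00  1.24812902e+00]
0 200 [ 3.31831163e-01  2.78008424e-01  1.67114797e+00 -4.44089210e-16
  1.19243626e+00  1.24812902e+00]
1 115 [ 3.31831163e-01  3.87589589e-01  1.74537815e+00 -4.44089210e-16
  1.00862491e+00 -3.22667306e-01]
1 200 [ 3.31831163e-01  2.78008424e-01  1.67114797e+00 -4.44089210e-16
  1.19243626e+00 -3.22667306e-01]
2 115 [ 3.31831163e-01  3.87589589e-01  1.74537815e+00 -4.44089210e-16
  1.00862491e+00 -1.89346363e+00]
2 200 [ 3.31831163e-01  2.78008424e-01  1.67114797e+00 -4.44089210e-16
  1.19243626e+00 -1.89346363e+00]
3 115 None
3 200 None
```

```bash
python3 - <<'E'
from h import *
bot.move_gripper(0)
p=bot.read_state()["ee_pos"]; bot.servo_line([p[0],p[1],320],speed=200)
P,q=push(279.9,30,310,1); bot.move_to(P,q)
P[2]=200; print("hit",bot.servo_line(P,speed=150,until_force=6))
f0=np.array(bot.read_state()["ft_force"])
for a in np.r_[279.9,np.arange(285,376,6)]:
    P,q=push(a,19,200,1); bot.servo_line(P,q,speed=60)
    f=np.array(bot.read_state()["ft_force"])-f0; t=rot(a+YAW)@[0,1]; n=rot(a+YAW)@[1,0]
    print(round(a,1),"tang",round(float(f[:2]@t),1),"rad",round(float(f[:2]@n),1),"z",round(float(f[2]),1))
for n in("top","scene"): cv2.imwrite(f"pics/{n}3.png",cam(n)["image"])
print(bot.read_state()["clock"])
a=cv2.imread("pics/top3.png")[130:310,230:420]; b=cv2.imread("pics/scene3.png")[130:310,230:420]
cv2.imwrite("pics/both3.png",cv2.resize(np.hstack([a,b]),None,fx=2.1,fy=2.1,interpolation=cv2.INTER_CUBIC))
E
```

```text
hit False
279.9 tang -0.3 rad -0.9 z 1.1
285.0 tang 0.3 rad -0.8 z -0.2
291.0 tang -0.4 rad -0.9 z -0.6
297.0 tang 0.2 rad -1.5 z -0.5
303.0 tang 0.1 rad -0.9 z -1.1
309.0 tang -0.9 rad -0.4 z 0.3
315.0 tang -0.1 rad 0.0 z 0.6
321.0 tang 0.4 rad -1.4 z -0.0
327.0 tang -0.8 rad -0.5 z -0.2
333.0 tang -0.9 rad -1.3 z -0.8
339.0 tang -0.4 rad -0.4 z 0.7
345.0 tang -0.2 rad -1.4 z 0.3
351.0 tang 1.5 rad -0.2 z -0.0
357.0 tang 0.9 rad -0.4 z 0.5
363.0 tang 0.2 rad 0.2 z 0.2
369.0 tang 0.1 rad -0.6 z -0.4
375.0 tang 0.8 rad -1.3 z -0.2
11.1333
```

View pics/both3.png

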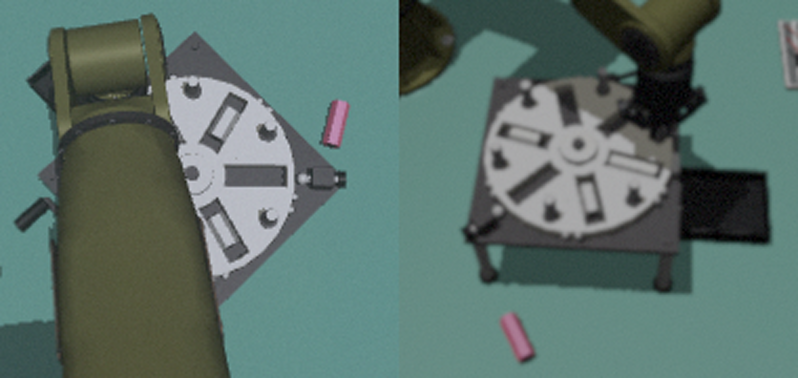

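The wheel turned with the finger. The long spacer is now at (635,165) in the right panel, just short of the gate. I'll measure the wheel angle from the visible post tops, at (192,88), (266,130) and (268,213) in the left panel.

```bash
python3 - <<'E'
from h import *
c=cam("top")
P=onplane(c,np.array([(192,88),(266,129),(268,213)])/2.1+[230,130],207)[:,:2]
# earlier picks biased toward the camera: use the fitted post centre
for cc in(C,np.array([503.1,-21.9])):
    print((np.degrees(np.arctan2(*(P-cc).T[::-1]))-YAW)%360, np.hypot(*(P-cc).T))
c=cam("scene")
im=c["image"]; 
for a in (0,3.5,12,18): 
    d=[[*(C+rot(YAW-a)@[r,w]),161.5] for r in(45,128) for w in(-15,15)]; print(a,proj(c,d).round(1).tolist())
E
python3 - <<'E'
import cv2
a=cv2.imread("pics/scene3.png")[170:250,270:370]; cv2.imwrite("pics/crop4.png",cv2.resize(a,None,fx=7,fy=7,interpolation=cv2.INTER_CUBIC))
E
```

```text
[315.44800318 253.82755208 194.81402948] [107.25852181 110.1038975  113.97860825]
[315.66208722 255.81448592 196.55302607] [111.43980433 111.79179957 111.54151766]
0 [[328.9, 205.1], [329.4, 197.1], [356.0, 206.2], [356.1, 198.2]]
3.5 [[328.5, 205.8], [329.6, 197.8], [355.6, 208.3], [356.3, 200.3]]
12 [[327.4, 207.5], [329.9, 199.7], [353.9, 213.4], [356.1, 205.4]]
18 [[326.4, 208.5], [330.0, 201.0], [352.2, 216.8], [355.4, 209.0]]
```

View pics/crop4.png

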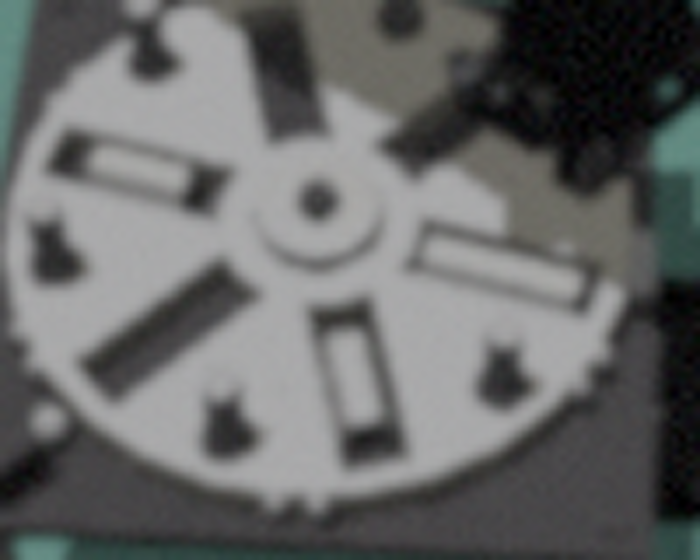

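The pocket corners match about 14° short of +x, and the posts give 14.5°. That agrees with the finger's commanded 15°. I'll push slowly over the bump to about 1° short of the seat, then back off and look.

```bash
python3 - <<'E'
from h import *
for a in (380,383,385,386,387,388,389):
    P,q=push(a,19,200,1); bot.servo_line(P,q,speed=25)
    f=np.array(bot.read_state()["ft_force"]); print(a,round(float(f[:2]@(rot(a+YAW)@[0,1])),1))
P,q=push(386,19,200,1); bot.servo_line(P,q,speed=40)
P,q=push(380,19,200,1); bot.servo_line(P,q,speed=60)
P[2]=320; bot.servo_line(P,speed=200)
L=C+rot(YAW)@[113,197]; bot.move_to([*L,260],quat(YAW+0))
c=cam("scene"); print(bot.read_state()["clock"])
im=c["image"]
for w in(-15,15):
    pass
a=im[170:250,270:370]; t=cam("top"); b=t["image"][150:290,240:400]; cv2.imwrite("pics/top5.png",t["image"])
cv2.imwrite("pics/c5.png",np.hstack([cv2.resize(a,(420,336),interpolation=cv2.INTER_CUBIC),cv2.resize(b,(384,336),interpolation=cv2.INTER_CUBIC)])[:,:800])
E
```

```text
380 -0.5
383 -3.2
385 -0.8
386 -0.1
387 -0.4
388 -0.7
389 0.9
16.8833
```

View pics/c5.png

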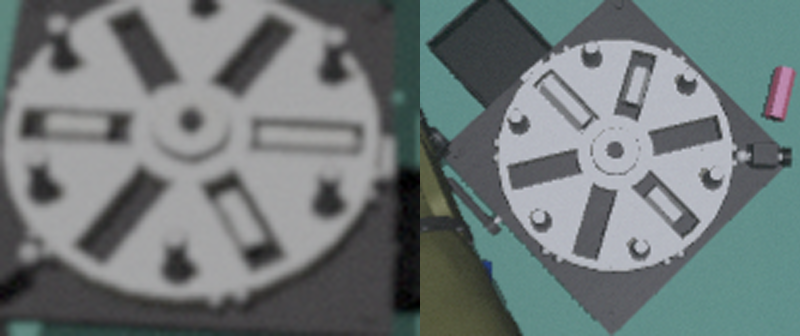

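The spacer's pocket now lies along +x: in the left panel its corners match the 0° prediction to within about 1°. The force peaked and then fell off as the ball seated. Now I'll press the lever.

```bash
python3 - <<'E'
from h import *
L=C+rot(YAW)@[113,197]
bot.servo_line([*L,205],speed=120)
hit=bot.servo_line([*L,170],speed=30,until_force=4); z0=bot.read_state()["ee_pos"][2]; print(hit,z0)
z1=z0-64
bot.servo_line([*L,z1],speed=60); print("F",bot.read_state()["ft_force"][2])
print(bot.servo_line([*L,z1-6],speed=15,until_force=12),bot.read_state()["ee_pos"][2],bot.read_state()["ft_force"][2])
bot.dwell(1.0)
c=cam("scene"); t=cam("top"); print(bot.read_state()["clock"])
a=c["image"][160:260,270:420]; b=t["image"][130:290,230:400]
cv2.imwrite("pics/c6.png",np.hstack([cv2.resize(a,(450,300),interpolation=cv2.INTER_CUBIC),cv2.resize(b,(319,300),interpolation=cv2.INTER_CUBIC)]))
E
```

```text
True 191.34923890910636
F 11.52020443003394
True 123.4902630497193 11.480129149060526
20.85
```

View pics/c6.png

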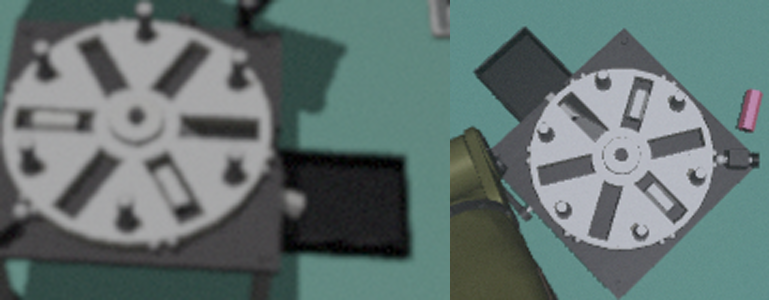

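The spacer has left its pocket, and its end shows at the tray's inner edge at (293,203). Before letting the lever up I'll check by depth that it's lying in the tray and has stopped.

```bash
cat >> h.py <<'E'
def spacer():
    c=cam("scene"); im=c["image"].astype(int); out=[]
    ys,xs=np.mgrid[215:245,360:378]; uv=np.c_[xs.ravel(),ys.ravel()].astype(float)
    m=im[215:245,360:378].min(2).ravel()>90
    uv=uv[m]; d=c["depth"][uv[:,1].astype(int),uv[:,0].astype(int)]
    p=cv2.undistortPoints(uv.reshape(-1,1,2),c["K"],c["D"]).reshape(-1,2)
    W=(np.c_[p,np.ones(len(p))]*d[:,None])@c["R"].T+c["eye"]
    W[:,:2]=(W[:,:2]-C)@rot(YAW); return uv,W
E
python3 - <<'E'
from h import *
for i in range(2):
    uv,W=spacer(); print(len(uv),uv.mean(0),"carousel min/max",W.min(0).round(),W.max(0).round()); 
    i or bot.dwell(0.7)
print(W.round()[::2].tolist())
E
```

```text
34 [367.52941176 226.73529412] carousel min/max [165. -14.  22.] [183.   5.  36.]
34 [367.35294118 226.61764706] carousel min/max [  83. -656.   17.] [ 183.    7. 1108.]
[[165.0, 1.0, 34.0], [172.0, 7.0, 25.0], [161.0, -7.0, 40.0], [169.0, -1.0, 31.0], [176.0, 4.0, 24.0], [182.0, 2.0, 27.0], [168.0, -7.0, 35.0], [175.0, -4.0, 31.0], [183.0, 2.0, 21.0], [169.0, -8.0, 30.0], [83.0, -656.0, 1108.0], [182.0, -5.0, 26.0], [172.0, -9.0, 26.0], [179.0, -8.0, 24.0], [169.0, -13.0, 25.0], [176.0, -12.0, 25.0], [173.0, -15.0, 22.0]]
```

The spacer has stopped, with its outer end about 183 mm from the axis and its top at about 25–35 mm, which is tray-floor height. Now I'll let the lever up gently and look again.

```bash
python3 - <<'E'
from h import *
L=C+rot(YAW)@[113,197]
for z in (150,195): bot.servo_line([*L,z],speed=50); print(z,bot.read_state()["ft_force"])
bot.servo_line([*L,320],speed=150)
bot.move_joints([1.122,0.3,1.521,0,1.321,-0.067]); bot.dwell(.5)
uv,W=spacer(); print(len(uv),np.median(W,0).round(),np.percentile(W,[10,90],axis=0).round())
c=cam("scene"); t=cam("top"); print(bot.read_state()["clock"], bot.read_state()["ft_force"])
print("lever px expect",proj(t,[[*(C+rot(YAW)@[109,191]),163]]),proj(t,[[*(C+rot(YAW)@[109,191]),95]]))
a=c["image"][160:260,270:420]; b=t["image"][130:290,230:400]
cv2.imwrite("pics/c7.png",np.hstack([cv2.resize(a,(450,300),interpolation=cv2.INTER_CUBIC),cv2.resize(b,(319,300),interpolation=cv2.INTER_CUBIC)]))
E
```

```text
150 [2.00351835 2.30226441 7.9347461 ]
195 [-0.16699105 -0.70856591  0.08408339]
21 [179.  -4.  27.] [[175. -10.  22.]
 [186.   3.  32.]]
26.5583 [ 0.16986486  0.19446838 -0.5798531 ]
lever px expect [[244.92464918 232.22563237]] [[249.01643272 235.43377283]]
```

View pics/c7.png

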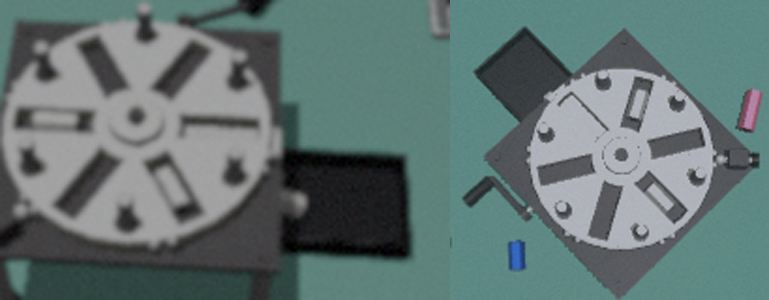

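Final check: tray extents and movement since the first picture. Then I'll hand in.

```bash
python3 - <<'E'
from h import *
t=cam("top"); P=onplane(t,np.array([(127,36),(30,121)])/3.634+[235,135],35)[:,:2]; print("tray outer corners (carousel)",((P-C)@rot(YAW)).round())
for n in("top","scene"):
    c=cam(n)["image"].astype(int); o=cv2.imread(f"pics/{n}0.png").astype(int)
    m=(abs(c-o).max(2)>45).astype(np.uint8); k=cv2.connectedComponentsWithStats(cv2.morphologyEx(m,cv2.MORPH_OPEN,np.ones((2,2),np.uint8)))[2]
    print(n,[r.tolist() for r in k[1:] if r[4]>5])
bot.dwell(.3); bot.finish_job()
E
```

```text
tray outer corners (carousel) [[295. -55.]
 [296.  61.]]
top [[301, 171, 16, 11, 101], [319, 171, 10, 28, 147], [342, 170, 4, 3, 8], [327, 173, 12, 28, 130], [342, 177, 9, 9, 49], [281, 180, 4, 4, 10], [292, 180, 5, 4, 12], [348, 184, 9, 7, 43], [284, 189, 20, 18, 87], [334, 193, 30, 16, 166], [277, 199, 10, 15, 90], [338, 202, 29, 14, 163], [272, 209, 2, 3, 6], [278, 213, 29, 14, 151], [357, 214, 11, 16, 99], [287, 221, 15, 7, 48], [337, 220, 25, 23, 115], [280, 223, 30, 14, 116], [337, 227, 16, 12, 66], [305, 228, 10, 31, 156], [329, 228, 26, 22, 111], [315, 230, 11, 30, 164], [287, 240, 9, 8, 34], [293, 245, 9, 7, 35], [334, 248, 10, 9, 43], [327, 250, 9, 9, 38], [298, 258, 4, 3, 8], [115, 345, 17, 6, 68], [135, 351, 11, 16, 129]]
scene [[342, 30, 26, 35, 305], [358, 37, 5, 7, 26], [331, 39, 10, 26, 149], [342, 48, 3, 3, 8], [310, 166, 6, 10, 47], [317, 166, 6, 9, 45], [299, 173, 14, 17, 92], [327, 173, 7, 4, 25], [346, 173, 3, 3, 8], [283, 175, 3, 3, 9], [325, 175, 16, 19, 133], [292, 177, 14, 17, 91], [279, 179, 12, 14, 104], [343, 178, 12, 13, 90], [319, 185, 4, 6, 17], [331, 195, 26, 6, 103], [276, 197, 7, 5, 30], [297, 198, 5, 3, 12], [353, 202, 4, 2, 8], [275, 204, 7, 5, 31], [296, 205, 5, 3, 13], [350, 209, 7, 8, 42], [278, 211, 6, 8, 37], [289, 211, 21, 21, 177], [325, 210, 19, 21, 154], [319, 215, 4, 4, 13], [345, 215, 8, 8, 43], [281, 218, 8, 7, 40], [365, 224, 9, 9, 54], [310, 229, 6, 10, 52], [317, 229, 8, 10, 55], [328, 229, 9, 6, 43], [297, 233, 7, 3, 18]]
the job is handed in; nothing more can be done
```

The long spacer is in the kit tray, and I handed the job in at about 27 s on the robot's clock. I pushed one finger post counter-clockwise through about 110° until the long spacer's pocket clicked in over the gate. Then I pressed the lever about 68 mm (11.5 N at the end) and let it spring back up. The robot touched only that post and the lever handle.

**What the last checks showed**
- **Spacer:** its outer end shows in the tray about 185 mm from the wheel's axis, at tray-floor height. The tray runs from about 75 to 295 mm. The inner half is hidden under the deck, so I judged it from the visible end only.
- **Gate and lever:** the gate is shut and flush, and the lever handle is back at its starting position.
- **Short spacers:** both are still in their pockets.
- **Other things on the bench:** comparing the first and last pictures shows changes only at the wheel, the spacer and the gripper. The tray, module, screwdriver and breadboard have not moved.

**What was less certain**
- **Click:** the force readings at the click were too coarse to show the full bump (only about 3 N was sampled). I confirmed the seat from the pocket's alignment in the picture, to about 1°, and from the spacer dropping cleanly.
- **Wheel axis:** its position estimated from the post tops differed by about 4 mm from the wheel and deck fits. I used the latter.

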